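# Reload the plaque curing station

### The arm

A 6-joint arm with a two-finger parallel gripper is mounted at the origin on the work surface. World frame = base frame: x ahead of the robot, y to its left, z up, the work surface at z = 0. Lengths are in mm, angles in rad, forces in N, time in s.
With the tool pointing down it reaches from about 350 to 875 mm from the base axis. Payload 4.2 kg.
Tool frame: the origin (TCP) lies midway between the tips of the shut fingers; the grasp point (between the pads) lies 19 mm behind it; z points along the fingers, y is the line along which they close (so a half turn about z gives the same grasp; the last joint's range is limited). The gripper opens to 85 mm and grips with 20 to 120 N. Pads are 22 mm wide; open, the fingers measure 114 mm over their backs; the gripper's body (76 mm by 85 mm) begins 54 mm behind the grasp point. The pads swing forward as they close: fully open they stand 13 mm farther back than shut.
Start: joints at [-0.879, 0.385, 0.008, 0, -1.194, -0.259], TCP at [262.146, -567.344, 231.312] pointing down, gripper open.
Joint ranges: [-3.14, 3.14], [-1.21, 2.06], [-1.07, 1.41], [-3.16, 2.05], [-2.99, -0.16], [-3.1, 3.1]. Speed limits (rad/s): [2.79, 2.79, 3.14, 3.14, 3.14, 3.14].

### API

Orientations are given as a unit quaternion [x, y, z, w].
In Python, from bench import arm, eyes, nets gives the robot as it stands.
- The arm moves only by the tool apply_moves, never from a script. Its arguments are lists of equal length, an entry for each row: "delta_rot": the turn, a rotation vector about the tool's x, y, z as a fraction of full scale, a list of three; "xyz": the shift along the tool's x, y, z as a fraction of full scale, a list of three; "hand": the gripper command: -1 is fully open, 1 is shut, values between are in proportion. In form: {"delta_rot": [[ax, ay, az], ...], "xyz": [[dx, dy, dz], ...], "hand": [hand, ...]}. A call has 1 to 20 rows; each row shifts and turns the commanded pose from where the row before left it, along the tool's axes as they then stand; what a row does not reach is not made up. Full scale, the value 1, is 0.025 m for a shift and 6 degrees for a turn. A row lasts 1/12 s, in which the tool goes at most 41.7 mm and 7.16 degrees, less where a joint would pass 70% of its speed; a pose out of reach is approached as far as the arm can. A call with a number of a shift or a turn outside -1 to 1 is refused whole. A call with a gripper value outside its range is refused whole. The fingers move at their own pace and stop on an object; the grip force is fixed at half the most. Time passes only in rows, so rows that do not move let the fingers close. It gives the time, the measured TCP pose, the force, the opening and the grip force at its end, in the units of the state.
- arm.read_state(): the state, without advancing time (a new reading comes with each control period).
- eyes.get_image(name): name is "scene" or "top" or "wrist"; returns a dict with "frame" (400x640x3 uint8, red, green, blue), "range_z" (400x640 float32, mm along the optical axis (not along the pixel's ray), 0 where there is no reading), "camera_matrix" (3x3 intrinsics, pixels), "R" (3x3) and "t" (3): a world point X has camera coordinates R X + t; the wrist camera has in their place "hand_eye" (4x4, takes a point from camera to tool coordinates, whose origin is the TCP and whose axes are the flange's). Camera axes: x right, y down, z forward; pixel columns grow to the right and rows downward; lengths in mm; the calibration is good to about 2 mm. A picture is of the moment at which its call begins: read the wrist's pose just before it.
- arm.job_done(): hands the job in; it is judged then, once.
Trained networks look in a picture, given as the dict that the camera call returned (one of the last four; its "shot" number tells which), for a name from the list of things; names that differ only in an ending like _2 or _b are one class to them, and where a whole thing is asked for, a point or a joint stands for the part that bears it (a point fixed in the world has none). Each returns a list of dicts, best first, with "score" (0 to 1); they miss things now and then, are a little off and sometimes report something else, mostly with a low value. They report only what shows in the picture. A call takes as long as a camera call. They do not tell look-alikes from the thing itself.
- nets.look_for(name, picture): "bbox" ([left, top, right, bottom] in pixels, round what is visible of it).
- nets.masks_of(name, picture): "region" (400x640 bool, what is visible of it) and "bbox" ([left, top, right, bottom] in pixels, round what is visible of it).
The state is a dict: "clock": time; "joints": joint angles; "joint_vel": joint speeds; "joint_efforts": joint torques, N m; "position": TCP position; "ee_rot": TCP orientation; "contact_force": force on the tool from outside, world axes, zero at the start; "wrist_torque": the same for the moment, N m; "gripper_width": finger opening in mm; "grasp_force": force on a finger pad.
Only numpy, scipy, OpenCV 4.12 (cv2) and the standard library are available. Lean on these libraries where they do the work, as an engineer would, in place of code of your own. Each camera call takes 0.05 s, during which the arm holds its last target. There are 200 camera calls.

### The job

Take the finished white plaque out of the curing station and lay it flat on the middle of the cork mat, then lay the two green plaques face up in the two bays, one in each, centred and lying flat along the bay between the end ledges. Once both are in, turn the timer dial to the orange mark (position 4) and let go. Lay the plaques down rather than dropping them, and leave everything else on the cart where it stands.

Things in the scene. Friction and masses are not known exactly. Their poses are not given: they have to be found in the camera images.
- plaque_green1: green flat rectangular plaque, 120 long x 50 wide x 8 mm thick, about 0.1 kg, square edges; origin: centre of its underside; x along its length, y across its width, z up out of the decorated face. Gold panel on the face. It starts flat on the cart top (z = 0), to the robot's left, with thimbles standing close to one of its ends and long sides
- plaque_green2: green flat rectangular plaque, 120 long x 50 wide x 8 mm thick, about 0.1 kg, square edges; origin: centre of its underside; x along its length, y across its width, z up out of the decorated face. Gold panel on the face. It starts flat on the cart top (z = 0), to the robot's right, with a thimble close to a long side and a paint pot beyond one end
- plaque_white: white flat rectangular plaque, 120 long x 50 wide x 8 mm thick, about 0.1 kg, square edges; origin: centre of its underside; x along its length, y across its width, z up out of the decorated face. Blue panel on the face. It starts lying in one of the two bays (bay_a)
- bay_a_top (a point): loading bay, fixed on the bed: black plate 150 x 76 mm, top 39 mm above the cart top, an aluminium ledge at each short end (136 mm apart inside, 50 wide, 8 mm above the plate; long sides open). Point: centre of the plate top; x along the bay, z up. A plaque lies along x, either way round. Bays are parallel, 110 mm apart. Holds the white plaque at the start; may be the left or right one
- bay_b_top (a point): loading bay, fixed on the bed: black plate 150 x 76 mm, top 39 mm above the cart top, an aluminium ledge at each short end (136 mm apart inside, 50 wide, 8 mm above the plate; long sides open). Point: centre of the plate top; x along the bay, z up. A plaque lies along x, either way round. Bays are parallel, 110 mm apart. Empty at the start
- cork_mat: cork mat fixed on the cart top in front of the station, 90 (x) x 150 (y) x 4 mm thick; origin: centre of its underside at z = 0, so its top is at z = 4 mm
- station: curing station, fixed: white bed 180 (x) x 216 (y) mm, 35 mm high, origin at the centre of its underside, x away from the robot, y to the left. A grey dial pod of the same height, 150 x 86 mm, adjoins its right (-y) side, its centre at x -20, y -155 mm. A raised lamp hood stands along its far edge (from x 100 mm on, up to 220 mm high)
- dial (a joint): timer dial angle in rad, 0 to 2.18, growing clockwise seen from above. Six sprung click positions 0 to 5, 25 degrees (0.436 rad) apart, so position 4 (the orange, larger mark) is 1.745; the other marks are white. Starts at position 1, 2 or 3; turns with under 0.15 N m and snaps to the nearest click when let go
- dial_grip (a point): point in the dial's grip bar, on the upright turning axis, 65 mm above the cart top. The black bar, 56 long x 12 wide, stands from 45 to 75 mm above the cart top on a black disc 60 mm wide lying on the pod. x points along the bar to its white-striped pointer end, which points at the marks; z up
- thimble_brass1: brass display thimble standing mouth down, closed end up, 55 mm tall, 50 mm wide at the foot and 36 mm near the top, about 90 g; origin: centre of its foot; z up. A bystander: do not disturb
- thimble_brass2: brass display thimble standing mouth down, closed end up, 55 mm tall, 50 mm wide at the foot and 36 mm near the top, about 90 g; origin: centre of its foot; z up. A bystander: do not disturb
- thimble_white: chipped white porcelain display thimble standing mouth down, closed end up, 55 mm tall, 50 mm wide at the foot and 36 mm near the top, about 90 g; origin: centre of its foot; z up. A bystander: do not disturb
- paint_pot: small red lidded paint pot, 44 mm wide, 60 mm tall; origin: centre of its foot. A bystander standing close to one end of plaque_green2: do not disturb
- canister: dark green tin screw-top canister, 91 mm wide, 122 mm tall; origin: centre of its foot. A bystander at the back left: do not disturb
- mug: blue ceramic mug, 80 mm wide, 90 mm tall; origin: centre of its foot. A bystander at the front left: do not disturb
- brush: hand brush 180 mm long lying along its x; a bystander at the front right: do not disturb
- vise: blue bench vise fixed to the cart at the back right, gripping a wooden thimble block: 150 (x) x 90 (y) mm, 155 mm tall; origin: centre of its base underside
Mind the look-alikes: they are no part of the job. What is shaped like the plaque_green1 but red is not meant. Several things have the shape of the cork_mat; the one meant has the colours described above.

How it is judged (in metres and radians):
On the way, in this order (a step that is already met when the one before it is completed fails the run):
1. the white plaque lies on the cork mat and each bay holds a green plaque (((horizontal distance between plaque_green1 and bay_a_top below 0.012 m and angle between each of plaque_green1, plaque_green2's own z axis and vertical below 0.06 rad and z of plaque_green1 in the frame of bay_a_top between -0.003 and 0.004 m and angle between the x axis of plaque_green1 and the x axis of bay_a_top, either way round below 0.15 rad and horizontal distance between plaque_green2 and bay_b_top below 0.012 m and z of plaque_green2 in the frame of bay_b_top between -0.003 and 0.004 m and angle between the x axis of plaque_green2 and the x axis of bay_b_top, either way round below 0.15 rad) or (horizontal distance between plaque_green1 and bay_b_top below 0.012 m and angle between each of plaque_green1, plaque_green2's own z axis and vertical below 0.06 rad and z of plaque_green1 in the frame of bay_b_top between -0.003 and 0.004 m and angle between the x axis of plaque_green1 and the x axis of bay_b_top, either way round below 0.15 rad and horizontal distance between plaque_green2 and bay_a_top below 0.012 m and z of plaque_green2 in the frame of bay_a_top between -0.003 and 0.004 m and angle between the x axis of plaque_green2 and the x axis of bay_a_top, either way round below 0.15 rad)) and horizontal distance between plaque_white and cork_mat below 0.04 m and angle between plaque_white's own z axis and vertical below 0.06 rad and z of plaque_white in the frame of cork_mat between 0.001 and 0.008 m), for 0.2 s.
2. then the dial is turned to position 4 (value of joint dial between 1.645 and 1.845 rad), for 0.2 s.
At the end, for the whole second after the job is handed in: Each bay holds one green plaque, face up and flat, within 12 mm of its centre and 0.15 rad of its line; the white plaque lies flat, face up, on the mat within 40 mm of its middle; dial within 0.1 rad of position 4, turned there last; all at rest and let go (all of step 1 and all of step 2 and contact force between the fingers and plaque_green1 below 0.2 N and contact force between the fingers and plaque_green2 below 0.2 N and contact force between the fingers and plaque_white below 0.2 N and linear speed of each of plaque_green1, plaque_green2, plaque_white below 0.03 m/s and velocity of joint dial below 0.1 rad/s); the robot touches nothing.
It fails at once if a thimble is moved more than 30 mm or tipped (distance of any of thimble_brass1, thimble_brass2, thimble_white from where it was at the start of the episode above 0.03 m or angle between any of thimble_brass1, thimble_brass2, thimble_white's own z axis and vertical above 0.35 rad).
It fails at once if the canister, mug or paint pot is moved more than 30 mm or tipped (distance of any of canister, mug, paint_pot from where it was at the start of the episode above 0.03 m or angle between any of canister, mug, paint_pot's own z axis and vertical above 0.35 rad).
It fails at once if the brush is moved more than 30 mm (distance of brush from where it was at the start of the episode above 0.03 m).
It fails at once if a plaque is dropped or thrown (free of the fingers and faster than 0.8 m/s, a fall of about 35 mm) ((linear speed of plaque_white above 0.8 m/s and contact force between the fingers and plaque_white below 0.05 N) or (linear speed of plaque_green1 above 0.8 m/s and contact force between the fingers and plaque_green1 below 0.05 N) or (linear speed of plaque_green2 above 0.8 m/s and contact force between the fingers and plaque_green2 below 0.05 N)).
It also fails if it takes over 72 s, if anything falls off the work surface, if the arm or the gripper's body presses on something with over 40 N, if the wrist force passes 120 N, or if a joint passes its speed limit or range.

## Working session

There is one attempt and no reset: what is moved stays moved. The work goes in short steps, Python scripts to look and compute and a tool call to move; the robot and the scene stay as the last step left them, time stands still between calls to the robot, and variables do not carry over. Pictures are saved under pics/ and viewed, at most 10 in all, crops included, and the job is handed in when it is done.

Besides the shell and the picture viewer there is one more tool, called as a command line: name --argument value ..., lists and objects as JSON in quotes. apply_moves: Moves the arm, as the interface text tells. Its arguments: {"type":"object","properties":{"delta_rot":{"type":"array"},"xyz":{"type":"array"},"hand":{"type":"array"}},"required":["delta_rot","xyz","hand"]}

```bash
mkdir -p pics; cat > h.py <<'E'
import numpy as np, cv2
from bench import arm, eyes, nets
def world(p,mask=None,step=1):
    K=p["camera_matrix"];z=p["range_z"]
    v,u=np.nonzero((z>0)&(mask if mask is not None else True))
    d=z[v,u]; c=np.stack([(u-K[0,2])/K[0,0]*d,(v-K[1,2])/K[1,1]*d,d],1)
    return (c-p["t"])@p["R"], p["frame"][v,u], u,v
def save(p,n): cv2.imwrite(n,p["frame"][:,:,::-1])
E
python3 - <<'E'
from h import *
a=eyes.get_image("top");b=eyes.get_image("scene")
save(a,"pics/top.png");save(b,"pics/scene.png")
print(arm.read_state())
for n in ["plaque_green1","plaque_white","cork_mat","dial_grip","thimble_brass1","thimble_white","paint_pot","canister","mug","brush","vise","station"]:
    for r in nets.masks_of(n,a)[:5]:
        m=r["region"]; P,c,u,v=world(a,m)
        if len(P)<5: continue
        z=np.percentile(P[:,2],90); Q=P[abs(P[:,2]-z)<4]
        (cx,cy),wh,an=cv2.minAreaRect(Q[:,:2].astype(np.float32))
        print(n,round(r["score"],2),np.round(r["bbox"]),"ztop",z.round(1),"rect",round(cx,1),round(cy,1),np.round(wh),round(an,1),"med",np.median(P,0).round(),np.median(c,0))
E
```

```text
{'clock': 0.1, 'joints': array([-8.79402869e-01,  3.85476198e-01,  6.74914898e-03, -4.32083525e-04,
       -1.19402024e+00, -2.58618337e-01]), 'joint_vel': array([ 0.00274398, -0.00336193,  0.00428887,  0.00109061, -0.00119771,
       -0.00136919]), 'joint_efforts': array([-1.01259349e-03, -3.93319631e+01,  1.88929600e+01,  4.19811487e+00,
       -2.66313364e-03,  4.67471651e-06]), 'position': array([ 261.91858702, -566.8838519 ,  230.32828613]), 'ee_rot': array([-2.14624904e-01,  9.76696042e-01,  9.59323372e-04, -2.67551051e-04]), 'contact_force': array([ 0.798557  ,  0.82681679, -0.0104829 ]), 'wrist_torque': array([0.03683493, 0.01071397, 0.02482294]), 'grasp_force': 0.0, 'gripper_width': 85.42219312505294}
plaque_green1 0.89 [243. 189. 257. 222.] ztop 14.8 rect 451.7 317.8 [115.  47.] 7.2 med [448. 319.   9.] [142.5 148.   94. ]
plaque_green1 0.75 [418. 184. 434. 212.] ztop 14.2 rect 474.7 -362.7 [ 50. 118.] 83.4 med [ 473. -363.    9.] [127. 133.  87.]
plaque_green1 0.57 [188. 238. 213. 267.] ztop 13.8 rect 265.1 494.4 [118.  49.] 52.9 med [267. 494.   9.] [206.  66.  64.]
plaqu
[... 1181 characters left out ...]
 158.5 160. ]
paint_pot 0.42 [298. 196. 331. 219.] ztop 10.5 rect 445.0 62.1 [ 89. 143.] 0.5 med [446.  64.   5.] [180. 132.  93.]
canister 0.86 [234. 113. 268. 142.] ztop 127.2 rect 737.4 307.1 [85. 86.] 12.4 med [729. 303. 121.] [49. 62. 51.]
mug 0.66 [231. 238. 266. 261.] ztop 89.3 rect 283.9 299.1 [76. 74.] 0.6 med [287. 309.  18.] [ 74.  84. 100.]
brush 0.38 [240. 176. 248. 185.] ztop 57.9 rect 546.6 334.5 [23. 24.] 2.6 med [542. 330.  47.] [154. 113.  66.]
vise 0.74 [403. 113. 434. 149.] ztop 122.3 rect 737.3 -324.2 [61. 89.] 89.8 med [ 723. -315.  101.] [ 63.  90. 119.]
station 0.74 [285.  91. 369. 177.] ztop 206.9 rect 815.6 46.9 [244.  28.] 87.8 med [760.  22.  49.] [134. 123. 135.]
```

```bash
python3 - <<'E'
import cv2
a=cv2.imread("pics/top.png")[100:280,180:450]
cv2.imwrite("pics/topc.png",cv2.resize(a,(800,533),interpolation=cv2.INTER_CUBIC))
E
```

```text
(no output)
```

View pics/topc.png

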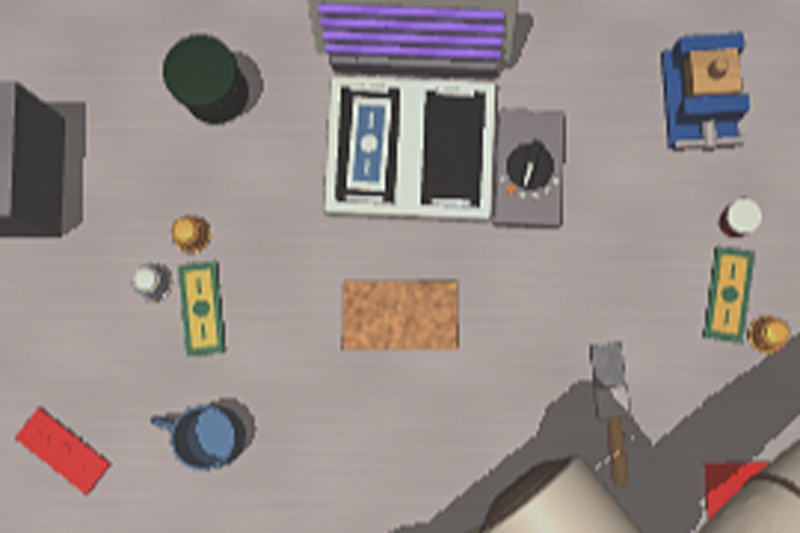

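View pics/scene.png

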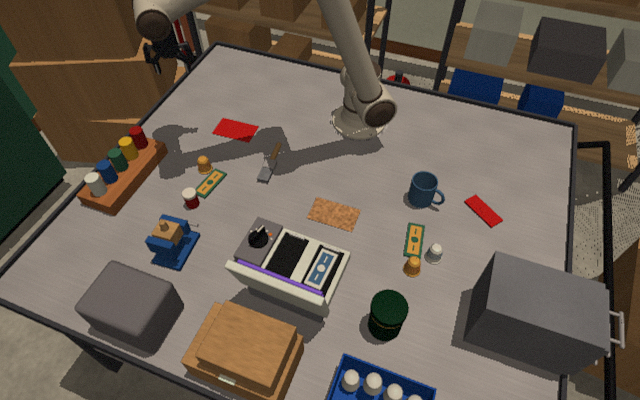

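The pictures show three candidates shaped like a plaque. In the top crop, green1 is at (201,308), green2 at (729,293) and the red decoy at (62,450), and I'm using the two with a gold panel on green. The white plaque lies in the left bay at (369,143). Of the mats, the cork one is at (400,315) and the red sheet at (735,480) is not meant. The dial pointer is one click short of the orange mark at (512,188).

apply_moves --delta_rot '[[0, 0, 1], [0, 0, 1], [0, 0, 1], [0, 0, 1], [0, 0, 0.13], [0, 0, 0], [0, 0, 0], [0, 0, 0], [0, 0, 0], [0, 0, 0], [0, 0, 0], [0, 0, 0], [0, 0, 0], [0, 0, 0], [0, 0, 0], [0, 0, 0], [0, 0, 0], [0, 0, 0], [0, 0, 0], [0, 0, 0]]' --xyz '[[0, 0, 0], [0, 0, 0], [0, 0, 0], [0, 0, 0], [0, 0, 0], [-0.5, 1, 0], [-0.5, 1, 0], [-0.5, 1, 0], [-0.5, 1, 0], [-0.5, 1, 0], [-0.5, 1, 0], [-0.5, 1, 0], [-0.5, 1, 0], [-0.5, 1, 0], [-0.5, 1, 0], [-0.5, 1, 0], [-0.5, 1, 0], [-0.5, 1, 0], [-0.5, 1, 0], [-0.5, 1, 0]]' --hand '[-1, -1, -1, -1, -1, -1, -1, -1, -1, -1, -1, -1, -1, -1, -1, -1, -1, -1, -1, -1]'

```text
clock: 2.37
position: [450.0, -191.0, 231.6]
ee_rot: [-0.001, 1.0, -0.0, 0.0]
contact_force: [0.8, -0.4, 0.5]
gripper_width: 85.6
grasp_force: 0.0
```

apply_moves --delta_rot '[[0, 0, 0], [0, 0, 0], [0, 0, 0], [0, 0, 0], [0, 0, 0], [0, 0, 0], [0, 0, 0], [0, 0, 0], [0, 0, 0], [0, 0, 0], [0, 0, 0], [0, 0, 0], [0, 0, 0]]' --xyz '[[-0.5, 1, 0], [-0.5, 1, 0], [-0.5, 1, 0], [-0.5, 1, 0], [-0.5, 1, 0], [-0.5, 1, 0], [-0.5, 1, 0], [-0.5, 1, 0], [-0.5, 1, 0], [-0.5, 1, 0], [-0.5, 1, 0], [-0.5, 0.8, 0], [0, 0, 0]]' --hand '[-0.4, -0.4, -0.4, -0.4, -0.4, -0.4, -0.4, -0.4, -0.4, -0.4, -0.4, -0.4, -0.4]'

```text
clock: 3.45
position: [601.3, 106.1, 230.6]
ee_rot: [-0.003, 1.0, 0.0, 0.001]
contact_force: [1.0, -0.5, -0.0]
gripper_width: 59.6
grasp_force: 0.0
```

```bash
cat >> h.py <<'E'
from scipy.spatial.transform import Rotation as Rn
def wrist():
    s=arm.read_state(); p=eyes.get_image("wrist")
    T=np.eye(4);T[:3,:3]=Rn.from_quat(s["ee_rot"]).as_matrix();T[:3,3]=s["position"]
    H=np.linalg.inv(T@p["hand_eye"]); p["R"],p["t"]=H[:3,:3],H[:3,3]
    return p,s
def rects(p,names,n=3):
    for nm in names:
        for r in nets.masks_of(nm,p)[:n]:
            P,c,u,v=world(p,r["region"])
            if len(P)<20: continue
            z=np.percentile(P[:,2],80); Q=P[abs(P[:,2]-z)<4]
            (cx,cy),wh,an=cv2.minAreaRect(Q[:,:2].astype(np.float32))
            print(nm,round(r["score"],2),np.round(r["bbox"]),"z",z.round(1),"c",round(cx,1),round(cy,1),"med",np.median(Q,0).round(1),np.round(wh),round(an,1),np.median(c,0))
E
python3 - <<'E'
from h import *
p,s=wrist(); print({k:s[k] for k in["clock","position","ee_rot","gripper_width","joints"]})
save(p,"pics/w1.png"); rects(p,["plaque_white","bay_b_top","dial_grip","cork_mat"])
E
```

```text
{'clock': 3.45, 'position': array([601.3324104 , 106.13385209, 230.63709874]), 'ee_rot': array([-2.93992020e-03,  9.99995528e-01,  1.70696891e-04,  5.20924511e-04]), 'gripper_width': 59.56867261691969, 'joints': array([ 4.39546290e-01,  3.60208542e-01, -3.12457433e-02,  1.41995107e-04,
       -1.17825357e+00, -2.00451701e+00])}
plaque_white 0.73 [289. 163. 346. 275.] z 47.3 c 659.4 103.4 med [654.  103.9  46.8] [ 50. 120.] 86.1 [115. 120. 117.]
bay_b_top 0.97 [168. 140. 251. 280.] z 39.6 c 658.9 -4.4 med [643.2  -7.1  38.8] [ 78. 157.] 88.5 [33. 31. 28.]
bay_b_top 0.61 [518.  81. 591. 128.] z 52.1 c 544.8 335.2 med [544.6 334.1  52.5] [31. 32.] 77.2 [144. 101.  63.]
dial_grip 0.89 [ 83. 166. 146. 236.] z 74.0 c 631.9 -102.4 med [ 630.6 -101.    74.8] [12. 57.] 74.5 [23. 22. 21.]
cork_mat 0.76 [196.   0. 355.  44.] z 4.4 c 468.4 62.7 med [468.1  62.6   3.7] [ 37. 150.] 0.3 [134.  97.  66.]
```

View pics/w1.png

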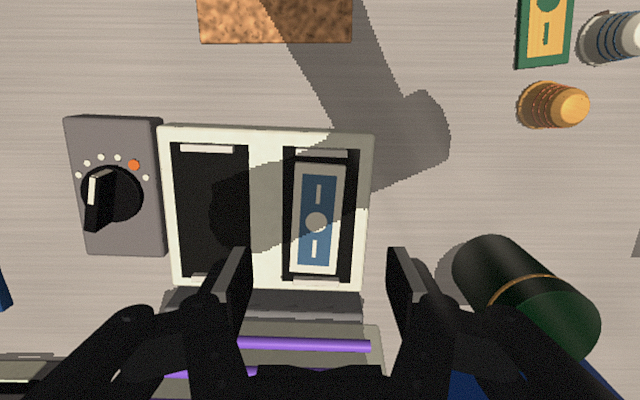

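The white plaque is at (315,220) in the left bay, and the empty bay is at (210,210). The dial bar is at (105,200) and points at the fourth mark, with orange at (134,165) next. Next I move to the white plaque.

apply_moves --delta_rot '[[0, 0, 0], [0, 0, 0], [0, 0, 0], [0, 0, 0.7], [0, 0, 0], [0, 0, 0], [0, 0, 0], [0, 0, 0], [0, 0, 0], [0, 0, 0]]' --xyz '[[-0.8, -0.05, 0.5], [-0.8, -0.05, 0.5], [-0.72, -0.02, 0.5], [0, 0, 1], [0, 0, 1], [0, 0, 1], [0, 0, 1], [0, 0, 0.8], [0, 0, 0.5], [0, 0, 0]]' --hand '[-0.4, -0.4, -0.4, -0.4, -0.4, -0.4, -0.4, -0.4, -0.4, -0.4]'

```text
clock: 4.53
position: [655.4, 98.4, 58.4]
ee_rot: [0.037, 0.999, -0.001, -0.003]
contact_force: [-0.7, -0.1, -0.4]
gripper_width: 60.0
grasp_force: 0.0
```

apply_moves --delta_rot '[[0, 0, 0], [0, 0, 0]]' --xyz '[[-0.145, 0.21, 0.2], [0, 0, 0]]' --hand '[-0.4, -0.4]'

```text
clock: 4.7
position: [662.8, 105.4, 57.2]
ee_rot: [0.036, 0.999, 0.0, 0.001]
contact_force: [0.2, -0.4, -0.2]
gripper_width: 59.9
grasp_force: 0.0
```

apply_moves --delta_rot '[[0, 0, 0], [0, 0, 0], [0, 0, 0]]' --xyz '[[0, 0, 0], [0, 0, 0], [0, 0, 0]]' --hand '[-0.4, -0.4, -0.4]'

```text
clock: 4.95
position: [662.0, 105.0, 57.5]
ee_rot: [0.036, 0.999, 0.0, 0.001]
contact_force: [0.1, 0.8, -0.3]
gripper_width: 59.7
grasp_force: 0.0
```

```bash
python3 - <<'E'
from h import *
for i in range(3):
    p,s=wrist(); print(s["clock"],s["position"].round(1),s["ee_rot"].round(4))
rects(p,["plaque_white"],1)
save(p,"pics/w2.png")
E
```

```text
4.95 [662.  105.   57.5] [3.630e-02 9.993e-01 4.000e-04 9.000e-04]
5.0 [661.8 105.   57.3] [3.640e-02 9.993e-01 3.000e-04 7.000e-04]
5.05 [661.7 104.8  57.1] [3.640e-02 9.993e-01 2.000e-04 5.000e-04]
plaque_white 0.87 [258. 121. 370. 346.] z 47.4 c 659.9 104.0 med [649.4 104.4  46.8] [ 50. 121.] 86.1 [127. 131. 122.]
```

View pics/w2.png

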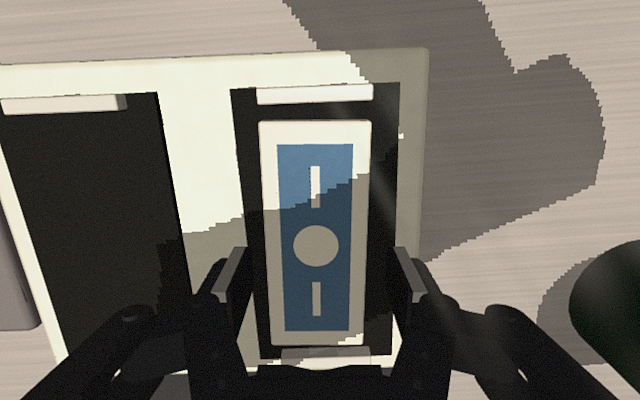

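The plaque is centred between the fingers, at (315,235). Now I descend and close.

apply_moves --delta_rot '[[0, 0, 0], [0, 0, 0], [0, 0, 0], [0, 0, 0], [0, 0, 0], [0, 0, 0], [0, 0, 0], [0, 0, 0], [0, 0, 0]]' --xyz '[[0, 0, 0.4], [0, 0, 0.36], [0, 0, 0], [0, 0, 0], [0, 0, 0], [0, 0, 0], [0, 0, 0], [0, 0, 0], [0, 0, 0]]' --hand '[-0.4, -0.4, -0.4, -0.4, 0.3, 0.3, 0.3, 0.3, 0.3]'

```text
clock: 5.9
position: [661.4, 104.8, 37.3]
ee_rot: [0.037, 0.999, 0.0, 0.0]
contact_force: [0.7, 1.2, 1.0]
gripper_width: 48.2
grasp_force: 62.6
```

apply_moves --delta_rot '[[0, 0, 0], [0, 0, 0], [0, 0, 0], [0, 0, 0], [0, 0, 0], [0, 0, 0], [0, 0, 0], [0, 0, 0], [0, 0, 0], [0, 0, 0], [0, 0, 0], [0, 0, 0], [0, 0, 0]]' --xyz '[[0, 0, -0.5], [0, 0, -1], [0, 0, -1], [0, 0, -0.5], [0.944, -0.27, 0], [0.944, -0.27, 0], [0.944, -0.27, 0], [0.944, -0.27, 0], [0.944, -0.27, 0], [0.944, -0.27, 0], [0.944, -0.27, 0], [0.944, -0.27, 0], [0.944, -0.27, 0]]' --hand '[0.3, 0.3, 0.3, 0.3, 0.3, 0.3, 0.3, 0.3, 0.3, 0.3, 0.3, 0.3, 0.3]'

```text
clock: 6.98
position: [444.2, 59.3, 113.2]
ee_rot: [0.037, 0.999, 0.0, 0.001]
contact_force: [-0.1, 0.9, -0.9]
gripper_width: 48.2
grasp_force: 62.5
```

apply_moves --delta_rot '[[0, 0, -1], [0, 0, -1], [0, 0, -1], [0, 0, -1], [0, 0, -1], [0, 0, -1], [0, 0, -1], [0, 0, -1], [0, 0, -1], [0, 0, -1], [0, 0, -1], [0, 0, -1], [0, 0, -1], [0, 0, -1], [0, 0, -1], [0, 0, -0.7], [0, 0, 0], [0, 0, 0], [0, 0, 0]]' --xyz '[[0, 0, 0.2], [0, 0, 0.2], [0, 0, 0.2], [0, 0, 0.2], [0, 0, 0.2], [0, 0, 0.2], [0, 0, 0.2], [0, 0, 0.2], [0, 0, 0.2], [0, 0, 0.2], [0, 0, 0.2], [0, 0, 0.2], [0, 0, 0.2], [0, 0, 0.2], [0, 0, 0.2], [0, 0, 0.2], [0, 0, 0], [0, 0, 0], [0, 0, 0]]' --hand '[0.3, 0.3, 0.3, 0.3, 0.3, 0.3, 0.3, 0.3, 0.3, 0.3, 0.3, 0.3, 0.3, 0.3, 0.3, 0.3, 0.3, 0.3, 0.3]'

```text
clock: 8.57
position: [445.6, 59.8, 33.0]
ee_rot: [-0.707, 0.708, -0.0, 0.001]
contact_force: [-0.4, 0.2, -1.1]
gripper_width: 48.0
grasp_force: 62.5
```

apply_moves --delta_rot '[[0, 0, 0], [0, 0, 0], [0, 0, 0], [0, 0, 0], [0, 0, 0], [0, 0, 0], [0, 0, 0], [0, 0, 0], [0, 0, 0]]' --xyz '[[0, 0, 0.4], [0, 0, 0.4], [0, 0, 0.25], [0, 0, 0.1], [0, 0, 0.05], [0, 0, 0], [0, 0, 0], [0, 0, 0], [0, 0, 0]]' --hand '[0.3, 0.3, 0.3, 0.3, 0.3, 0.3, -0.4, -0.4, -0.4]'

```text
clock: 9.32
position: [445.6, 59.9, 2.8]
ee_rot: [0.707, -0.707, 0.0, -0.001]
contact_force: [0.1, -0.7, 0.3]
gripper_width: 59.6
grasp_force: 0.0
```

apply_moves --delta_rot '[[0, 0, 0], [0, 0, 0], [0, 0, 1], [0, 0, 1], [0, 0, 1], [0, 0, 1], [0, 0, 1], [0, 0, 1], [0, 0, 1], [0, 0, 1], [0, 0, 1], [0, 0, 1], [0, 0, 1], [0, 0, 1], [0, 0, 1], [0, 0, 0.8]]' --xyz '[[0, 0, -0.5], [0, 0, -1], [0, 0, -0.8], [0, 0, -0.8], [0, 0, -0.8], [0, 0, -0.8], [0, 0, -0.8], [0, 0, 0], [0, 0, 0], [0, 0, 0], [0, 0, 0], [0, 0, 0], [0, 0, 0], [0, 0, 0], [0, 0, 0], [0, 0, 0]]' --hand '[-0.4, -0.4, -0.4, -0.4, -0.4, -0.4, -0.4, -0.4, -0.4, -0.4, -0.4, -0.4, -0.4, -0.4, -0.4, -0.4]'

```text
clock: 10.65
position: [445.1, 59.6, 140.0]
ee_rot: [-0.06, 0.998, 0.0, 0.0]
contact_force: [0.2, 0.2, 0.6]
gripper_width: 59.9
grasp_force: 0.0
```

apply_moves --delta_rot '[[0, 0, 0], [0, 0, 0], [0, 0, 0], [0, 0, 0], [0, 0, 0], [0, 0, 0], [0, 0, 0], [0, 0, 0], [0, 0, 0], [0, 0, 0], [0, 0, 0], [0, 0, 0], [0, 0, 0], [0, 0, 0]]' --xyz '[[-0.058, 0.938, 0], [-0.058, 0.938, 0], [-0.058, 0.938, 0], [-0.058, 0.938, 0], [-0.058, 0.938, 0], [-0.058, 0.938, 0], [-0.058, 0.938, 0], [-0.058, 0.938, 0], [-0.058, 0.938, 0], [-0.058, 0.938, 0], [-0.058, 0.938, 0], [0, 0, 0], [0, 0, 0], [0, 0, 0]]' --hand '[-0.4, -0.4, -0.4, -0.4, -0.4, -0.4, -0.4, -0.4, -0.4, -0.4, -0.4, -0.4, -0.4, -0.4]'

```text
clock: 11.82
position: [428.2, 317.1, 139.7]
ee_rot: [-0.063, 0.998, -0.0, -0.0]
contact_force: [-0.3, -0.7, -0.5]
gripper_width: 59.8
grasp_force: 0.0
```

```bash
python3 - <<'E'
from h import *
p,s=wrist(); print(s["clock"],s["position"].round(1),s["ee_rot"].round(4))
rects(p,["plaque_green1","thimble_white","plaque_white"],3)
save(p,"pics/w3.png")
E
```

```text
11.8167 [428.2 317.1 139.7] [-6.30e-02  9.98e-01 -2.00e-04 -3.00e-04]
plaque_green1 0.71 [554.   0. 640.  78.] z 8.0 c 281.4 511.3 med [287.  513.8   7.4] [73. 39.] 53.8 [168.  37.  35.]
plaque_green1 0.69 [292. 132. 350. 265.] z 8.3 c 447.6 321.2 med [441.8 320.7   7.8] [119.  50.] 7.1 [70. 75. 41.]
thimble_white 0.95 [359. 221. 418. 286.] z 40.1 c 475.2 379.7 med [469.6 372.6  39.8] [20. 38.] 41.9 [90.  87.  80.5]
thimble_white 0.18 [  2. 131.  79. 199.] z 12.8 c 444.8 88.9 med [443.8  91.2  12.1] [50. 62.] 0.1 [101. 102. 113.]
plaque_white 0.61 [  0. 131.  78. 203.] z 12.7 c 444.7 89.0 med [443.9  91.3  12.1] [62. 50.] 90.0 [103. 101. 113.]
```

View pics/w3.png

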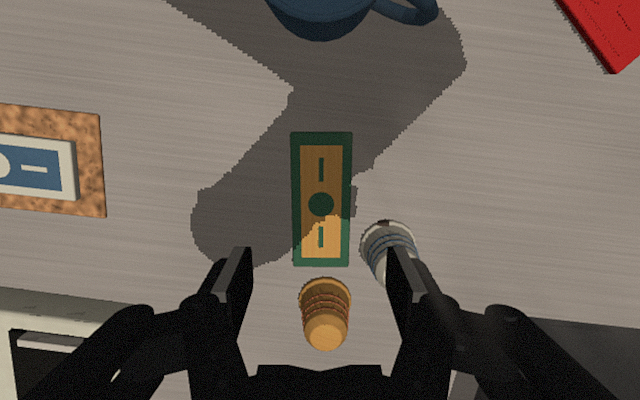

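The white plaque lies on the cork mat at (40,170). Green1 is at (321,200), with the white thimble at (389,250) close to its right side and the brass one at (326,315) beyond its end. I'll grasp 20 mm toward the robot from its centre, which is straight below the tool.

```bash
python3 - <<'E'
from h import *
p,s=wrist(); print(p["hand_eye"].round(2),s["position"])
for n,e in [("plaque_green1",0),("thimble_white",0)]:
    for r in nets.masks_of(n,p)[:2]:
        P,c,u,v=world(p,r["region"]); Q=P[P[:,2]>4]
        d=(Q[:,:2]-[447.6,321.2])@np.array([[.992,-.124],[.124,.992]])
        print(n,r["bbox"],"along",d[:,0].min().round(),d[:,0].max().round(),"lat",np.percentile(d[:,1],[1,99]).round(1))
E
```

```text
[[  -0.     -0.95   -0.31   77.85]
 [   1.     -0.     -0.      1.09]
 [   0.     -0.31    0.95 -142.39]
 [   0.      0.      0.      1.  ]] [428.6408315  316.70650736 139.95206569]
plaque_green1 [290.1, 131.8, 349.6, 264.9] along -60.0 60.0 lat [-24.5  24.3]
plaque_green1 [554.6, 0.4, 640.0, 72.7] along -152.0 -104.0 lat [175.  232.8]
thimble_white [358.7, 219.9, 418.8, 283.1] along -30.0 56.0 lat [36.4 78.6]
```

apply_moves --delta_rot '[[0, 0, 0], [0, 0, 0], [0, 0, 0], [0, 0, 0], [0, 0, 0], [0, 0, 0], [0, 0, 0], [0, 0, 0], [0, 0, 0], [0, 0, 0]]' --xyz '[[0, 0.04, 0.8], [0, 0, 0.8], [0, 0, 0.8], [0, 0, 0.8], [0, 0, 0.8], [0, 0, 0.6], [0, 0, 0.3], [0, 0, 0], [0, 0, 0], [0, 0, 0]]' --hand '[-0.4, -0.4, -0.4, -0.4, -0.4, -0.4, -0.4, -0.4, -0.4, -0.4]'

```text
clock: 13.0
position: [429.1, 319.2, 18.3]
ee_rot: [-0.063, 0.998, 0.001, 0.001]
contact_force: [0.7, -0.2, -0.5]
gripper_width: 59.8
grasp_force: 0.0
```

apply_moves --delta_rot '[[0, 0, 0], [0, 0, 0], [0, 0, 0], [0, 0, 0], [0, 0, 0], [0, 0, 0], [0, 0, 0], [0, 0, 0]]' --xyz '[[0, -0.03, 0.4], [0, 0, 0.36], [0, 0, 0], [0, 0, 0], [0, 0, 0], [0, 0, 0], [0, 0, 0], [0, 0, 0]]' --hand '[-0.4, -0.4, -0.4, 0.3, 0.3, 0.3, 0.3, 0.3]'

```text
clock: 13.67
position: [428.5, 317.8, -1.7]
ee_rot: [-0.063, 0.998, -0.0, -0.0]
contact_force: [-0.7, 0.2, -2.1]
gripper_width: 47.8
grasp_force: 61.8
```

apply_moves --delta_rot '[[0, 0, 0], [0, 0, 0], [0, 0, 0], [0, 0, 0], [0, 0, 0], [0, 0, 0.6], [0, 0, 0.6], [0, 0, 0], [0, 0, 0], [0, 0, 0], [0, 0, 0], [0, 0, 0], [0, 0, 0], [0, 0, 0], [0, 0, 0], [0, 0, 0], [0, 0, 0], [0, 0, 0]]' --xyz '[[0, 0, -0.5], [0, 0, -1], [0, 0, -1], [0, 0, -1], [0, 0, -1], [0, 0, -1], [0, 0, -0.9], [-0.76, -0.94, 0], [-0.76, -0.94, 0], [-0.76, -0.94, 0], [-0.76, -0.94, 0], [-0.76, -0.94, 0], [-0.76, -0.94, 0], [-0.76, -0.94, 0], [-0.76, -0.94, 0], [-0.76, -0.94, 0], [0, 0, 0], [0, 0, 0]]' --hand '[0.3, 0.3, 0.3, 0.3, 0.3, 0.3, 0.3, 0.3, 0.3, 0.3, 0.3, 0.3, 0.3, 0.3, 0.3, 0.3, 0.3, 0.3]'

```text
clock: 15.17
position: [599.8, 104.9, 157.5]
ee_rot: [0.001, 1.0, -0.0, -0.001]
contact_force: [-0.6, 0.6, -1.3]
gripper_width: 48.2
grasp_force: 62.2
```

```bash
python3 - <<'E'
from h import *
p,s=wrist(); print(s["clock"],s["position"].round(1),s["ee_rot"].round(4))
rects(p,["bay_a_top","plaque_green1"],3)
t=eyes.get_image("top")
# bed top (white, z~35-42) outline and ledges
P,c,u,v=world(p); m=(P[:,2]>41)&(P[:,2]<52)&(P[:,0]>560)&(P[:,0]<760)&(P[:,1]>-60)&(P[:,1]<170)
import numpy as np
pts=P[m]; 
for lo,hi in [(-40,40),(70,145)]:
  for a,b in [(570,620),(700,750)]:
    q=pts[(pts[:,1]>lo)&(pts[:,1]<hi)&(pts[:,0]>a)&(pts[:,0]<b)]
    if len(q)>8: print("ledge",lo,a,len(q),cv2.minAreaRect(q[:,:2].astype(np.float32)))
save(p,"pics/w4.png"); rects(t,["bay_b_top","dial_grip","plaque_green1","plaque_white"],3)
E
```

```text
15.1667 [599.8 104.9 157.5] [ 1.4e-03  1.0e+00 -1.0e-04 -6.0e-04]
bay_a_top 0.73 [274. 164. 373. 182.] z 46.8 c 587.7 108.2 med [587.8 107.1  46.5] [49.  8.] 89.8 [104. 100.  89.]
plaque_green1 0.68 [258. 178. 378. 370.] z 167.7 c 607.2 105.6 med [599.2 105.6 167.2] [95. 50.] 0.0 [83. 96. 53.]
ledge -40 570 710 ((599.8941650390625, -5.829496383666992), (58.97395324707031, 38.37089920043945), 88.17154693603516)
ledge 70 570 656 ((588.4232177734375, 108.34663391113281), (49.6822624206543, 7.539839267730713), 88.04039001464844)
dial_grip 0.44 [352. 148. 366. 163.] z 72.8 c 635.2 -104.0 med [ 630.  -104.2   73.9] [12. 56.] 76.2 [58.5 56.  56. ]
plaque_green1 0.96 [187. 237. 216. 267.] z 13.0 c 265.0 494.2 med [266.3 496.4  11.9] [120.  50.] 53.3 [207.  67.  64.]
plaque_green1 0.66 [421. 184. 434. 213.] z 12.8 c 474.3 -363.2 med [ 477.1 -360.7   11.8] [ 49. 118.] 81.8 [153. 143.  88.]
plaque_green1 0.59 [296. 158. 307. 172.] z 172.9 c 574.9 106.3 med [575.  104.6 171.8] [28. 46.] 2.2 [74. 90. 59.]
plaque_white 0.9 [300. 196. 331. 212.] z 16.5 c 446.3 57.9 med [446.2  59.7  15.5] [ 46. 119.] 0.4 [121. 120. 121.]
```

View pics/w4.png

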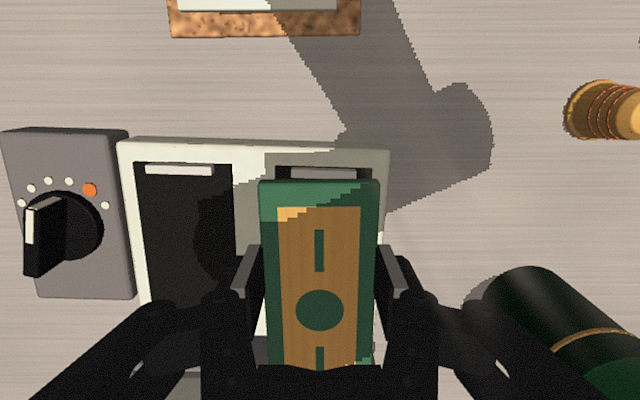

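apply_moves --delta_rot '[[0, 0, 0], [0, 0, 0], [0, 0, 0], [0, 0, 0], [0, 0, 0], [0, 0, 0], [0, 0, 0], [0, 0, 0], [0, 0, 0], [0, 0, 0]]' --xyz '[[-0.8, 0.03, 0], [-0.8, 0.03, 0.4], [0, 0, 0.8], [0, 0, 0.8], [0, 0, 0.8], [0, 0, 0.8], [0, 0, 0.4], [0, 0, 0.2], [0, 0, 0], [0, 0, 0]]' --hand '[0.3, 0.3, 0.3, 0.3, 0.3, 0.3, 0.3, 0.3, 0.3, 0.3]'

```text
clock: 16.4
position: [640.3, 108.2, 54.2]
ee_rot: [-0.0, 1.0, 0.0, 0.001]
contact_force: [0.5, -0.3, -0.5]
gripper_width: 48.1
grasp_force: 62.2
```

```bash
python3 - <<'E'
from h import *
p,s=wrist(); print(s["clock"],s["position"].round(1),s["ee_rot"].round(4))
P,c,u,v=world(p)
for a,b,n in [(42,49.5,"ledge"),(55,66,"plaque")]:
    q=P[(P[:,2]>a)&(P[:,2]<b)&(P[:,1]>75)&(P[:,1]<140)&(P[:,0]>570)&(P[:,0]<640)]
    print(n,len(q),cv2.minAreaRect(q[:,:2].astype(np.float32)) if len(q)>5 else "", np.median(q,0))
# side gaps: black plate y extents at x~620
q=P[(abs(P[:,0]-605)<10)&(P[:,1]>50)&(P[:,1]<165)]
for y in range(56,160,3):
    k=q[abs(q[:,1]-y)<1.5]; print(y,np.median(k[:,2]).round(1) if len(k) else None,end="; ")
save(p,"pics/w5.png")
E
```

```text
16.4 [640.3 108.2  54.2] [-5.e-04  1.e+00  1.e-04  7.e-04]
ledge 1931 ((588.6047973632812, 108.93197631835938), (49.95670700073242, 7.292328834533691), 88.11576080322266) [588.21355305 108.64089358  46.57064387]
plaque 10928 ((620.1492309570312, 107.25028991699219), (64.30643463134766, 39.71344757080078), 89.9674301147461) [618.40336655 108.68778584  63.79264141]
56 34.9; 59 34.9; 62 34.8; 65 34.8; 68 34.8; 71 38.7; 74 38.8; 77 38.8; 80 38.7; 83 39.0; 86 63.0; 89 63.0; 92 63.1; 95 63.0; 98 63.2; 101 63.2; 104 63.3; 107 63.2; 110 63.1; 113 63.1; 116 63.1; 119 63.1; 122 63.2; 125 63.1; 128 63.1; 131 63.1; 134 39.0; 137 38.7; 140 38.6; 143 38.6; 146 38.5; 149 34.6; 152 34.6; 155 34.6; 158 34.3;
```

View pics/w5.png

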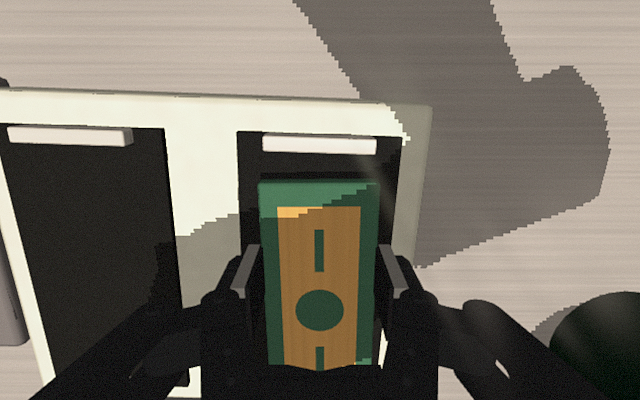

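The plaque sits over the left bay at (320,275), and the near ledge is at (320,145). The bay is turned by −1.9°, so I correct for that and lay it down.

apply_moves --delta_rot '[[0, 0, 0.3], [0, 0, 0], [0, 0, 0], [0, 0, 0], [0, 0, 0]]' --xyz '[[0, -0.04, 0.2], [0, 0, 0.24], [0, 0, 0.2], [0, 0, 0], [0, 0, 0]]' --hand '[0.3, 0.3, 0.3, 0.3, 0.3]'

```text
clock: 16.87
position: [639.7, 106.9, 37.4]
ee_rot: [0.015, 1.0, 0.0, 0.0]
contact_force: [0.0, 0.1, -1.1]
gripper_width: 48.1
grasp_force: 62.2
```

apply_moves --delta_rot '[[0, 0, 0], [0, 0, 0], [0, 0, 0], [0, 0, 0], [0, 0, 0], [0, 0, 0], [0, 0, 0], [0, 0, 0.9], [0, 0, 0], [0, 0, 0]]' --xyz '[[0, 0, 0], [0, 0, 0], [0, 0, 0], [0, 0, -0.5], [0, 0, -1], [0, 0, -1], [0, 0, -1], [0, 0, -1], [0, 0, -0.5], [0, 0, 0]]' --hand '[-0.4, -0.4, -0.4, -0.4, -0.4, -0.4, -0.4, -0.4, -0.4, -0.4]'

```text
clock: 17.7
position: [641.9, 107.5, 168.0]
ee_rot: [0.062, 0.998, 0.002, 0.004]
contact_force: [0.8, 0.5, 0.3]
gripper_width: 60.3
grasp_force: 0.0
```

apply_moves --delta_rot '[[0, 0, 0], [0, 0, 0], [0, 0, 0], [0, 0, 0], [0, 0, 0], [0, 0, 0], [0, 0, 0], [0, 0, 0], [0, 0, 0], [0, 0, 0], [0, 0, 0], [0, 0, 0], [0, 0, 0], [0, 0, 0], [0, 0, 0], [0, 0, 0], [0, 0, 0], [0, 0, 0], [0, 0, 0], [0, 0, 0]]' --xyz '[[0.176, -0.975, 0], [0.176, -0.975, 0], [0.176, -0.975, 0], [0.176, -0.975, 0], [0.176, -0.975, 0], [0.176, -0.975, 0], [0.176, -0.975, 0], [0.176, -0.975, 0], [0.176, -0.975, 0], [0.176, -0.975, 0], [0.176, -0.975, 0], [0.176, -0.975, 0], [0.176, -0.975, 0], [0.176, -0.975, 0], [0.176, -0.975, 0], [0.176, -0.975, 0], [0.176, -0.975, 0], [0.176, -0.975, 0], [0.176, -0.975, 0], [0.176, -0.975, 0]]' --hand '[-0.4, -0.4, -0.4, -0.4, -0.4, -0.4, -0.4, -0.4, -0.4, -0.4, -0.4, -0.4, -0.4, -0.4, -0.4, -0.4, -0.4, -0.4, -0.4, -0.4]'

```text
clock: 19.37
position: [490.5, -366.7, 162.1]
ee_rot: [0.063, 0.998, 0.0, -0.0]
contact_force: [1.5, 0.0, -0.7]
gripper_width: 59.5
grasp_force: 0.0
```

apply_moves --delta_rot '[[0, 0, 0], [0, 0, 0], [0, 0, 0], [0, 0, 0]]' --xyz '[[0, 0, 0], [0, 0, 0], [0, 0, 0], [0, 0, 0]]' --hand '[-0.4, -0.4, -0.4, -0.4]'

```text
clock: 19.7
position: [491.5, -364.9, 162.2]
ee_rot: [0.062, 0.998, 0.0, -0.0]
contact_force: [-0.1, 0.8, -0.0]
gripper_width: 59.8
grasp_force: 0.0
```

```bash
python3 - <<'E'
from h import *
t=eyes.get_image("top")
rects(t,["plaque_green1"],4)
p,s=wrist(); print(s["clock"],s["position"].round(1),s["ee_rot"].round(4))
rects(p,["plaque_green2","thimble_brass1","paint_pot"],2)
save(p,"pics/w6.png")
E
```

```text
plaque_green1 0.87 [297. 130. 310. 167.] z 51.5 c 659.9 105.7 med [663.3 106.4  50.2] [ 49. 115.] 87.4 [138. 139.  89.]
plaque_green1 0.8 [187. 237. 212. 268.] z 12.2 c 264.6 494.7 med [266.2 496.3  10.8] [120.  49.] 52.2 [205.  65.  63.]
plaque_green1 0.53 [416. 190. 434. 214.] z 12.1 c 459.9 -361.7 med [ 461.8 -359.7   11.2] [50. 95.] 82.8 [125.5 128.   86. ]
19.8 [ 491.7 -364.8  162.4] [6.190e-02 9.981e-01 1.000e-04 0.000e+00]
plaque_green2 0.62 [289.  81. 349. 218.] z 8.4 c 473.4 -363.4 med [ 468.  -362.9    7.8] [ 50. 120.] 81.6 [106. 103.  75.]
thimble_brass1 0.92 [217.  69. 283. 133.] z 53.3 c 422.1 -412.5 med [ 421.7 -411.6   53. ] [31. 31.] 44.8 [162. 116.  64.]
paint_pot 0.78 [292. 230. 345. 307.] z 60.0 c 567.7 -372.0 med [ 566.3 -371.8   59.6] [43. 43.] 36.8 [116. 107.  93.]
```

View pics/w6.png

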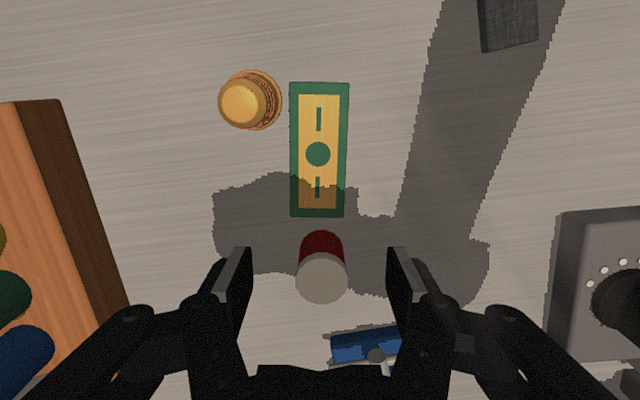

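Green2 is at (318,150), the brass thimble at (250,100) to its left near the robot end, and the pot at (322,270) beyond its far end. Next is the descent.

apply_moves --delta_rot '[[0, 0, 0], [0, 0, 0.2], [0, 0, 0], [0, 0, 0], [0, 0, 0], [0, 0, 0], [0, 0, 0], [0, 0, 0], [0, 0, 0], [0, 0, 0], [0, 0, 0]]' --xyz '[[0.25, -0.05, 0.8], [0, 0, 0.9], [0, 0, 0.9], [0, 0, 0.9], [0, 0, 0.9], [0, 0, 0.7], [0, 0, 0.4], [0, 0, 0.3], [0, 0, 0], [0, 0, 0], [0, 0, 0]]' --hand '[-0.4, -0.4, -0.4, -0.4, -0.4, -0.4, -0.4, -0.4, -0.4, -0.4, -0.4]'

```text
clock: 20.92
position: [485.9, -366.6, 18.5]
ee_rot: [0.073, 0.997, -0.0, 0.001]
contact_force: [-0.4, -0.7, 0.6]
gripper_width: 59.9
grasp_force: 0.0
```

apply_moves --delta_rot '[[0, 0, 0], [0, 0, 0], [0, 0, 0], [0, 0, 0], [0, 0, 0], [0, 0, 0], [0, 0, 0], [0, 0, 0]]' --xyz '[[0, 0.04, 0.4], [0, 0, 0.37], [0, 0, 0], [0, 0, 0], [0, 0, 0], [0, 0, 0], [0, 0, 0], [0, 0, 0]]' --hand '[-0.4, -0.4, -0.4, 0.3, 0.3, 0.3, 0.3, 0.3]'

```text
clock: 21.58
position: [485.1, -365.2, -2.0]
ee_rot: [0.073, 0.997, 0.0, -0.0]
contact_force: [1.2, -1.1, -1.0]
gripper_width: 47.9
grasp_force: 62.7
```

apply_moves --delta_rot '[[0, 0, 0], [0, 0, 0], [0, 0, 0], [0, 0, 0], [0, 0, 0], [0, 0, -0.54], [0, 0, -0.54], [0, 0, 0]]' --xyz '[[0, 0, -0.5], [0, 0, -1], [0, 0, -1], [0, 0, -1], [0, 0, -1], [0, 0, -1], [0, 0, -0.9], [0, 0, 0]]' --hand '[0.3, 0.3, 0.3, 0.3, 0.3, 0.3, 0.3, 0.3]'

```text
clock: 22.25
position: [487.7, -366.8, 163.8]
ee_rot: [0.015, 1.0, -0.003, 0.005]
contact_force: [1.3, 0.1, -0.4]
gripper_width: 48.1
grasp_force: 62.9
```

apply_moves --delta_rot '[[0, 0, 0], [0, 0, 0], [0, 0, 0], [0, 0, 0], [0, 0, 0], [0, 0, 0], [0, 0, 0], [0, 0, 0], [0, 0, 0], [0, 0, 0], [0, 0, 0], [0, 0, 0], [0, 0, 0], [0, 0, 0], [0, 0, 0], [0, 0, 0], [0, 0, 0], [0, 0, 0]]' --xyz '[[-0.3, 0.97, 0], [-0.3, 0.97, 0], [-0.3, 0.97, 0], [-0.3, 0.97, 0], [-0.3, 0.97, 0], [-0.3, 0.97, 0], [-0.3, 0.97, 0], [-0.3, 0.97, 0], [-0.3, 0.97, 0], [-0.3, 0.97, 0], [-0.3, 0.97, 0], [-0.3, 0.97, 0], [-0.3, 0.97, 0], [-0.3, 0.97, 0], [-0.3, 0.97, 0], [0, 0, 0], [0, 0, 0], [0, 0, 0]]' --hand '[0.3, 0.3, 0.3, 0.3, 0.3, 0.3, 0.3, 0.3, 0.3, 0.3, 0.3, 0.3, 0.3, 0.3, 0.3, 0.3, 0.3, 0.3]'

```text
clock: 23.75
position: [608.9, -5.7, 157.1]
ee_rot: [0.017, 1.0, -0.0, -0.001]
contact_force: [-0.1, 1.2, -1.1]
gripper_width: 48.0
grasp_force: 62.8
```

apply_moves --delta_rot '[[0, 0, 0], [0, 0, 0], [0, 0, 0], [0, 0, 0], [0, 0, 0], [0, 0, 0], [0, 0, 0], [0, 0, 0], [0, 0, 0], [0, 0, 0], [0, 0, 0]]' --xyz '[[-0.8, 0.05, 0], [-0.8, 0.05, 0], [-0.84, 0.06, 0.4], [0, 0, 0.8], [0, 0, 0.8], [0, 0, 0.8], [0, 0, 0.8], [0, 0, 0.4], [0, 0, 0.1], [0, 0, 0], [0, 0, 0]]' --hand '[0.3, 0.3, 0.3, 0.3, 0.3, 0.3, 0.3, 0.3, 0.3, 0.3, 0.3]'

```text
clock: 24.67
position: [671.6, -3.9, 56.7]
ee_rot: [0.017, 1.0, 0.0, 0.001]
contact_force: [0.2, 0.1, -1.0]
gripper_width: 47.8
grasp_force: 62.8
```

```bash
python3 - <<'E'
from h import *
p,s=wrist(); print(s["clock"],s["position"].round(1),s["ee_rot"].round(4))
P,c,u,v=world(p)
for a,b,n in [(42,49.5,"ledge"),(55,70,"plaque")]:
    q=P[(P[:,2]>a)&(P[:,2]<b)&(P[:,1]>-38)&(P[:,1]<32)&(P[:,0]>570)&(P[:,0]<645)]
    print(n,len(q),cv2.minAreaRect(q[:,:2].astype(np.float32)) if len(q)>5 else "", np.median(q,0),q.min(0))
q=P[(abs(P[:,0]-615)<8)]
for y in range(-54,54,3):
    k=q[abs(q[:,1]-y)<1.5]; print(y,np.median(k[:,2]).round(1) if len(k) else None,end="; ")
for r in nets.masks_of("dial_grip",p)[:1]:
    D=world(p,r["region"])[0]; D=D[abs(D[:,2]-74.5)<3]; print("dial",cv2.minAreaRect(D[:,:2].astype(np.float32)),len(D))
E
```

```text
24.6667 [671.6  -3.9  56.7] [0.0167 0.9999 0.     0.001 ]
ledge 2153 ((585.0701293945312, -0.942108154296875), (49.84347152709961, 6.724844932556152), 88.05550384521484) [585.07730804  -0.94441881  46.65644575] [580.93766536 -25.93443488  44.2005742 ]
plaque 14170 ((623.2017211914062, -1.7544441223144531), (50.301761627197266, 44.92963409423828), 88.31781005859375) [621.04244387  -1.83879735  66.62211304] [600.15568894 -27.32569458  59.26176105]
-54 33.8; -51 34.7; -48 34.7; -45 34.9; -42 35.0; -39 38.8; -36 38.8; -33 38.9; -30 39.1; -27 65.9; -24 66.6; -21 66.6; -18 66.6; -15 66.6; -12 66.6; -9 66.7; -6 66.7; -3 66.7; 0 66.8; 3 66.7; 6 66.7; 9 66.6; 12 66.5; 15 66.4; 18 66.4; 21 66.4; 24 65.9; 27 39.0; 30 38.7; 33 38.7; 36 38.2; 39 34.6; 42 34.7; 45 34.7; 48 34.6; 51 34.7; dial ((632.51318359375, -101.9373779296875), (13.385592460632324, 57.01300811767578), 74.26335144042969) 4805
```

apply_moves --delta_rot '[[0, 0, 0], [0, 0, 0], [0, 0, 0], [0, 0, 0], [0, 0, 0], [0, 0, 0]]' --xyz '[[0.14, 0, 0.25], [0, 0, 0.3], [0, 0, 0.15], [0, 0, 0.07], [0, 0, 0], [0, 0, 0]]' --hand '[0.3, 0.3, 0.3, 0.3, 0.3, 0.3]'

```text
clock: 25.27
position: [667.0, -3.3, 36.7]
ee_rot: [0.016, 1.0, -0.0, -0.0]
contact_force: [-3.1, 0.6, 3.4]
gripper_width: 47.8
grasp_force: 63.3
```

apply_moves --delta_rot '[[0, 0, 0], [0, 0, 0], [0, 0, 0], [0, 0, 0], [0, 0, 0], [0, 0, 0], [0, 0, 0], [0, 0, 0], [0, 0, 0], [0, 0, 0], [0, 0, 0], [0, 0, 0], [0, 0, 0.8], [0, 0, 0.8], [0, 0, 0.7], [0, 0, 0], [0, 0, 0], [0, 0, 0]]' --xyz '[[0, 0, 0], [0, 0, 0], [0, 0, 0], [0, 0, -0.5], [0, 0, -1], [0, 0, -1.0], [0, 0, -1], [0.25, -0.8, -0.5], [0.25, -0.8, 0], [0.25, -0.8, 0], [0.25, -0.8, 0], [0.25, -0.8, 0], [0, 0, 0], [0, 0, 0], [0, 0, 0], [0, 0, 0], [0, 0, 0], [0, 0, 0]]' --hand '[-0.4, -0.4, -0.4, -0.4, -0.4, -0.4, -0.4, -0.4, -0.4, -0.4, -0.4, -0.4, -0.4, -0.4, -0.4, -0.4, -0.4, -0.4]'

```text
clock: 26.77
position: [632.9, -102.2, 136.8]
ee_rot: [0.136, 0.991, 0.0, 0.0]
contact_force: [0.7, -0.4, -0.4]
gripper_width: 60.0
grasp_force: 0.0
```

```bash
python3 - <<'E'
from h import *
p,s=wrist(); print(s["clock"],s["position"].round(1),s["ee_rot"].round(4))
rects(p,["plaque_green1","dial_grip"],2)
rects(eyes.get_image("top"),["plaque_green1","plaque_white"],4)
save(p,"pics/w7.png")
E
```

```text
26.7667 [ 632.9 -102.2  136.8] [1.358e-01 9.907e-01 0.000e+00 3.000e-04]
plaque_green1 0.84 [415.  97. 506. 270.] z 47.2 c 656.3 -2.7 med [649.1  -2.8  46.6] [ 50. 120.] 88.1 [84. 93. 55.]
plaque_green1 0.58 [576.  61. 638. 239.] z 47.0 c 659.9 99.0 med [653.8  98.7  46.4] [ 39. 121.] 89.8 [ 95. 121.  89.]
dial_grip 0.64 [276. 156. 359. 252.] z 74.2 c 632.0 -102.7 med [ 630.2 -102.1   74.7] [12. 56.] 74.7 [20. 20. 19.]
plaque_green1 0.9 [189. 237. 213. 265.] z 12.7 c 265.1 493.2 med [266.4 492.8  11.5] [117.  49.] 51.3 [204.  65.  63.]
plaque_green1 0.76 [329. 148. 339. 161.] z 51.4 c 630.3 -5.6 med [629.8  -7.4  50.5] [62. 42.] 0.4 [102.  87.  59.]
plaque_green1 0.73 [404. 109. 431. 150.] z 118.7 c 739.1 -325.3 med [ 734.1 -326.3  118.9] [97. 76.] 3.8 [ 61.  88. 113.]
plaque_white 0.72 [353. 149. 368. 164.] z 55.2 c 615.8 -93.9 med [608.9 -92.2  54.8] [45. 18.] 48.7 [50. 46. 46.]
```

View pics/w7.png

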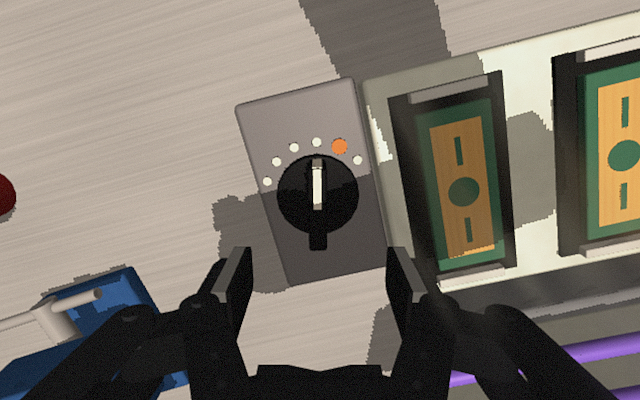

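Both green plaques lie in their bays, at (463,190) and (625,155). The pointer at (317,185) is at mark 3, and orange at (340,146) is one click clockwise.

apply_moves --delta_rot '[[0, 0, 0], [0, 0, 0], [0, 0, 0], [0, 0, 0], [0, 0, 0], [0, 0, 0], [0, 0, 0], [0, 0, 0], [0, 0, 0], [0, 0, 0], [0, 0, 0], [0, 0, 0], [0, 0, 0], [0, 0, 0], [0, 0, 0]]' --xyz '[[0, 0, 0.5], [0, 0, 0.8], [0, 0, 0.8], [0, 0, 0.7], [0, 0, 0.4], [0, 0, 0.2], [0, 0, 0], [0, 0, 0], [0, 0, 0], [0, 0, 0], [0, 0, 0], [0, 0, 0], [0, 0, 0], [0, 0, 0], [0, 0, 0]]' --hand '[-0.4, -0.4, -0.4, -0.4, -0.4, -0.4, -0.4, -0.4, 0.8, 0.8, 0.8, 0.8, 0.8, 0.8, 0.8]'

```text
clock: 28.32
position: [632.8, -103.1, 52.3]
ee_rot: [0.136, 0.991, -0.0, 0.0]
contact_force: [-2.1, -3.5, 5.6]
gripper_width: 10.5
grasp_force: 60.3
```

apply_moves --delta_rot '[[0, 0, 0.6], [0, 0, 0.6], [0, 0, 0.6], [0, 0, 0.6], [0, 0, 0.6], [0, 0, 0.6], [0, 0, 0.55], [0, 0, 0], [0, 0, 0], [0, 0, 0], [0, 0, 0], [0, 0, 0], [0, 0, 0], [0, 0, 0]]' --xyz '[[0, 0, 0], [0, 0, 0], [0, 0, 0], [0, 0, 0], [0, 0, 0], [0, 0, 0], [0, 0, 0], [0, 0, 0], [0, 0, 0], [0, 0, 0], [0, 0, 0], [0, 0, 0], [0, 0, 0], [0, 0, 0]]' --hand '[0.8, 0.8, 0.8, 0.8, 0.8, 0.8, 0.8, 0.8, 0.8, 0.8, -0.4, -0.4, -0.4, -0.4]'

```text
clock: 29.48
position: [632.7, -101.8, 50.9]
ee_rot: [0.347, 0.938, 0.0, -0.0]
contact_force: [-0.4, 0.0, 0.4]
gripper_width: 58.6
grasp_force: 0.0
```

apply_moves --delta_rot '[[0, 0, 0], [0, 0, 0], [0, 0, 0], [0, 0, 0], [0, 0, 0], [0, 0, 0], [0, 0, 0], [0, 0, 0]]' --xyz '[[0, 0, -0.5], [0, 0, -1], [0, 0, -1], [0, 0, -1], [0, 0, -0.5], [0, 0, 0], [0, 0, 0], [0, 0, 0]]' --hand '[-0.4, -0.4, -0.4, -0.4, -0.4, -0.4, -0.4, -0.4]'

```text
clock: 30.15
position: [631.9, -102.0, 150.0]
ee_rot: [0.347, 0.938, -0.0, -0.001]
contact_force: [-0.4, -0.6, -0.4]
gripper_width: 60.0
grasp_force: 0.0
```

```bash
python3 - <<'E'
from h import *
p,s=wrist(); print(s["clock"],s["position"].round(1),s["ee_rot"].round(4))
rects(p,["plaque_green1","dial_grip"],2)
rects(eyes.get_image("top"),["plaque_white"],1)
save(p,"pics/w8.png")
E
```

```text
30.15 [ 631.9 -102.   150. ] [ 3.471e-01  9.378e-01 -1.000e-04 -1.100e-03]
plaque_green1 0.72 [372.  36. 521. 212.] z 47.3 c 656.4 -2.3 med [650.7  -2.   46.7] [ 50. 120.] 88.3 [83. 92. 54.]
plaque_green1 0.68 [524.   0. 637. 118.] z 47.2 c 671.3 106.2 med [675.1  99.9  46.6] [51. 97.] 88.5 [ 87. 118.  87.]
dial_grip 0.88 [281. 151. 359. 247.] z 74.3 c 632.5 -102.3 med [ 631.  -101.1   74.8] [12. 57.] 50.5 [21. 20. 20.]
```

View pics/w8.png

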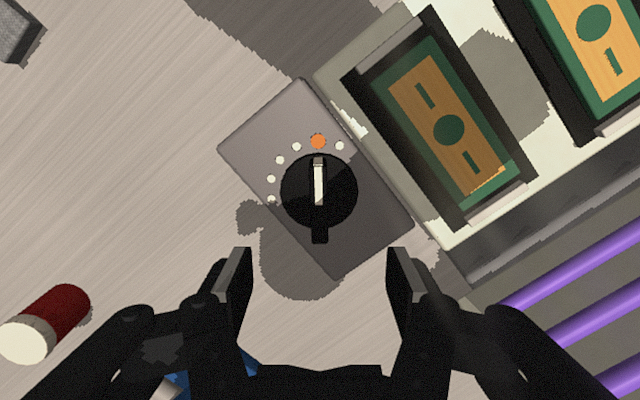

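The pointer at (318,185) stands at the orange mark (318,141), and both plaques lie flat in their bays. I'm handing the job in.

```bash
python3 -c "
from bench import arm
print(arm.job_done())"
```

```text
the job is handed in; nothing more can be done
None
```

The job is handed in at about 30 s of the 72 s limit: the white plaque lies on the cork mat, a green plaque lies flat in each bay, and the dial is at the orange mark (position 4); the judge's verdict was not shown.

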